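Fit a gas purifier cartridge and hold it down for purging

ROBOT

A 6-joint arm with a two-finger parallel gripper is mounted at the origin on a cart in front of the work surface, level with it; the furniture and walls round the work are solid. World frame = base frame: x ahead of the robot, y to its left, z up, the work surface at z = 0. Lengths are in m, angles in rad, forces in N, time in s.
With the tool pointing down it reaches from about 0.35 to 1 m from the base axis. Payload 7.1 kg.
Tool frame: the origin (TCP) lies on the mounting face of the last link; the fingertips stand 173 mm ahead of it and the grasp point (between the pads) lies 155 mm ahead of it; z points along the fingers, y is the line along which they close (so a half turn about z gives the same grasp; the last joint's range is limited). The gripper opens to 85 mm and grips with 20 to 120 N. Pads are 22 mm wide; open, the fingers measure 114 mm over their backs; the gripper's body (76 mm by 85 mm) begins 54 mm behind the grasp point. The pads swing forward as they close: fully open they stand 13 mm farther back than shut.
Start: joints at [1.29, 0.423, 1.63, -0, 1.089, -0.019], TCP at [0.162, 0.604, 0.405] pointing down, gripper open.
Joint ranges: [-3, 3], [-0.9, 2.11], [0.09, 2.58], [-1.31, 4.45], [0.11, 2.69], [-2.54, 2.54]. Speed limits (rad/s): [2.39, 2.39, 3.01, 3.14, 3.14, 3.14].

INTERFACE

Orientations are given as a 3x3 rotation matrix whose columns are the frame's x, y, z axes.
In Python, from cell import get_obs, cams, finish_job gives the robot as it stands.
- The arm moves only by the tool move_arm, never from a script. Its argument "motion" is a list of rows, each a list of 7 numbers: the shift along the tool's x, y, z in cm, then the turn, a rotation vector about the tool's x, y, z in degrees, then the opening, from 0 (shut) to 1 (fully open). In form: [[tx, ty, tz, rx, ry, rz, grip], ...]. A call has 1 to 5 rows; each row shifts and turns the commanded pose from where the row before left it, along the tool's axes as they then stand; what a row does not reach is not made up. A row lasts 1/8 s, in which the tool goes at most 62.5 mm and 10.7 degrees, less where a joint would pass 70% of its speed; a pose out of reach is approached as far as the arm can. A call with a gripper value outside its range is refused whole. The fingers move at their own pace and stop on an object; the grip force is fixed at half the most. Time passes only in rows, so rows that do not move let the fingers close. It gives the time, the measured TCP pose, the force, the opening and the grip force at its end, in the units of the state.
- get_obs(): the state, without advancing time (a new reading comes with each control period).
- cams.get_image(name): name is "side" or "top"; returns (picture, depth): 400x640x3 uint8, red, green, blue; 400x640 float32, m along the optical axis (not along the pixel's ray), 0 where there is no reading.
- cams.camera_model(name): a dict with "camera_matrix" (3x3 intrinsics, pixels), "k1" (the pictures are not rectified: a ray, as slopes to the right and down, at radius r is drawn at 1 + k1 r^2 times it, then the intrinsics apply), "origin" and "rotation" of the camera in the world. Camera axes: x right, y down, z forward; pixel columns grow to the right and rows downward; lengths in m; the calibration is good to about 2 mm. A picture is of the moment at which its call begins. camera_model takes no time and is no camera call.
- finish_job(): hands the job in; it is judged then, once.
The state is a dict: "time_s": time; "qpos": joint angles; "qd": joint speeds; "joint_efforts": joint torques, N m; "eef_pos": TCP position; "orientation": TCP orientation; "wrist_force": force on the tool from outside, world axes, zero at the start; "moment": the same for the moment, N m; "opening": finger opening in m; "grasp_force": force on a finger pad.
Only numpy, scipy, OpenCV 4.12 (cv2) and the standard library are available. Lean on these libraries where they do the work, as an engineer would, in place of code of your own. Each camera call takes 0.05 s, during which the arm holds its last target. There are 200 camera calls.

TASK

The carrier gas line of the chromatograph needs its second purifier: raise the dust cover of the manifold's closed place until it stands back past upright, then fit the spare cartridge there. Line its two side pins up with the slots, push it down against the spring until its shoulder sits on the socket ring, and turn it clockwise (seen from above) a quarter turn to the stop. Finish while still gripping it and pressing it fully home, because it is purged only while it is held down; do not let go, and leave the other things on the bench where they are.

Things in the scene. Friction and masses are not known exactly. Their poses are not given: they have to be found in the camera images.
- purifier_base: Two-place gas manifold, fixed: foot plate 92 x 212 x 7 mm with two aluminium cups 64 mm across, rims at z = 46.5 mm. Origin: underside, on the axis of the free (covered) place; -x is its front, facing the robot. The other cup, 100 mm away at -y, already holds such a cartridge (top at 135 mm, leave it) and has its cover folded back. Brass end fittings, up to 32 mm high, reach 60 mm out at +y.
- socket (a point): Centre of the top of the free place's steel lock ring, 45 mm above the bench, z up. Ring 8 mm thick, bore 29 mm, two slots 11 mm wide reaching 21 mm from the axis, along this point's +x and -x (10 degrees clockwise from the base's x). Pins that have passed down through the slots turn clockwise only, 80 degrees (1.40 rad) to a stop, and then lie along the base's y axis.
- cover (a joint): Angle of the dust cover over the free place, rad: 0 lying shut, grows as its front edge is raised; 1.57 upright, stop at 2.2 (leaning back). Stiff hinge (about 0.035 N m): it stays where it is left. A pinch on the tab tends to slip off near upright; closed fingers can push the cover on over from the front, against its underside, about 75 mm above the hinge.
- cover_hinge (a point): Point on the hinge axis of the dust cover, 40 mm behind the socket axis, 51 mm above the bench; the axis runs along the base's y.
- cover_tab (a point): Grip point on the dust cover's pull tab, 92 mm from the hinge axis; moves with the cover. The cover is a grey disc 68 mm across, 5 mm thick; the tab runs on forwards from its front edge (18 mm from this point to 16 mm past it), 12 mm wide along the base's y, 6 mm thick. Pinched across its width with the very fingertips, it swivels between them as the cover goes up.
- valve_plate (a joint): How far the spring-loaded valve plate in the free place is pressed down, m: 0 at rest (its top 12 mm below the lock ring's top), 0.012 when the cartridge's shoulder sits on the ring. The spring pushes back with 4 N at first and 10 N there. A turned cartridge that is let go rises 5.5 mm into a recess.
- cartridge: Spare cartridge standing loose, 108 mm high, 0.16 kg, same after half a turn. Origin: centre of underside, z up. Steel spigot 26 mm across up to z = 24 mm (shoulder), bevelled below; two pins 7 mm thick at z = 10 mm along +x and -x, ends 19.5 mm from the axis; body 34 mm across, clear with white ends, to 84 mm; white grip wing 84 to 108 mm, 32 mm long along x, 14 mm thick along y.
- shoulder (a point): Centre of the shoulder of the cartridge, 24 mm above its underside: it comes to lie at the socket point when fully home.
- short_trap: Fat, short, pale aluminium trap, 48 mm across and 61 mm high with a brass nipple on top, standing loose; another type, leave alone. Origin: centre of its underside.
- carton: White carton, 66 x 100 x 46 mm, loose; leave alone. Origin: centre of its underside.
- septa_jar: Small jar with a screw lid, 45 mm across and 45 mm high, loose; leave alone. Origin: centre of its underside.
- wrench: Open-ended steel wrench lying flat, 133 mm long, loose; leave alone. Origin: centre of its underside.

How it is judged:
By the outcome, as a careful person would: the job done as asked, in the order asked, and still so for the second after the job is handed in, while the arm keeps its last pose, push and grip.
It also fails if it takes over 64 s, if anything falls off the work surface, if the arm or the gripper's body presses on something with over 40 N, if the wrist force passes 120 N, or if a joint passes its speed limit or range.

## Working session

There is one attempt and no reset: what is moved stays moved. The work goes in short steps, Python scripts to look and compute and a tool call to move; the robot and the scene stay as the last step left them, time stands still between calls to the robot, and variables do not carry over. Pictures are saved under pics/ and viewed, at most 10 in all, crops included, and the job is handed in when it is done.

Besides the shell and the picture viewer there is one more tool, called after ">>>" as name([rows], argument=value, ...), one row to a line, values as JSON. move_arm: Moves the arm, as the interface text tells. Its arguments: {"type":"object","properties":{"motion":{"type":"array","items":{"type":"array","items":{"type":"number"}}}},"required":["motion"]}

```bash
mkdir -p pics; ls
cat > h.py <<'E'
import numpy as np, cv2
from cell import get_obs, cams, finish_job
def grab(n):
    im,d=cams.get_image(n); np.savez(f'/tmp/{n}.npz',im=im,d=d); return im,d
def cloud(n,d):
    m=cams.camera_model(n);K=np.array(m['camera_matrix']);k=m['k1']
    v,u=np.mgrid[:400,:640]
    x=(u-K[0,2])/K[0,0];y=(v-K[1,2])/K[1,1]
    X,Y=x.copy(),y.copy()
    for _ in range(15):
        s=1+k*(X*X+Y*Y);X,Y=x/s,y/s
    P=np.dstack([X*d,Y*d,d])
    return P@np.array(m['rotation']).T+np.array(m['origin'])
E
python3 - <<'E'
from h import *
for n in('top','side'):
    im,d=grab(n);cv2.imwrite(f'pics/{n}0.png',im[:,:,::-1]);m=cams.camera_model(n);print(n,m)
o=get_obs();print(o)
E
```

```text
pics
top {'camera_matrix': array([[464.82894356,   0.        , 317.88743256],
       [  0.        , 464.82894356, 199.59137647],
       [  0.        ,   0.        ,   1.        ]]), 'k1': -0.07054968086544676, 'origin': array([0.38506401, 0.20199617, 0.9157339 ]), 'rotation': array([[-0.01100032, -0.98408095,  0.17738002],
       [-0.99969804,  0.00692517, -0.02357688],
       [ 0.02197317, -0.17758581, -0.98385998]])}
side {'camera_matrix': array([[422.12822789,   0.        , 317.26972196],
       [  0.        , 422.12822789, 203.26681426],
       [  0.        ,   0.        ,   1.        ]]), 'k1': 0.02459567002670822, 'origin': array([-0.03982649,  0.35198662,  0.65618916]), 'rotation': array([[-2.77274013e-01, -6.50290724e-01,  7.07277242e-01],
       [-9.60790469e-01,  1.88350280e-01, -2.03484265e-01],
       [-8.91936549e-04, -7.35966132e-01, -6.77017768e-01]])}
{'time_s': 0.1, 'qpos': array([ 1.28999284e+00,  4.23790209e-01,  1.63060007e+00, -2.06049147e-05,
        1.08858006e+00, -1.90185857e-02]), 'qd': array([-0.00135024, -0.00116831, -0.00246822, -0.00051767,  0.0016499 ,
       -0.00119782]), 'joint_efforts': array([ 4.79647806e-04, -5.58426619e+01, -2.82445318e+01, -4.20492074e-05,
        2.90904602e-03,  2.48900911e-06]), 'eef_pos': array([0.16167419, 0.60347469, 0.40401246]), 'orientation': array([[-9.65932051e-01,  2.58795555e-01, -3.64252464e-04],
       [ 2.58795812e-01,  9.65931137e-01, -1.32877757e-03],
       [ 7.96106770e-06, -1.37777586e-03, -9.99999051e-01]]), 'wrist_force': array([0.03478474, 0.98090557, 0.25284901]), 'moment': array([-0.00332438, -0.06974313,  0.03096276]), 'grasp_force': 0.0, 'opening': 0.08539855936154987}
```

View pics/top0.png

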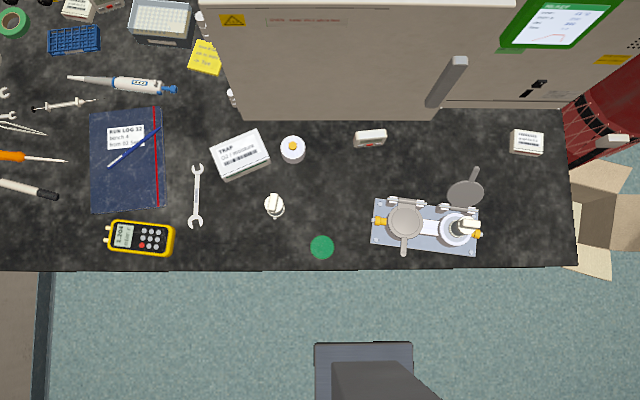

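View pics/side0.png

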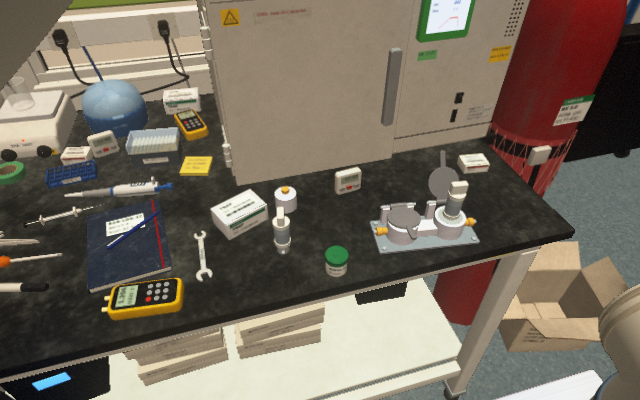

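The top view shows the manifold at about (425,225), its covered cup at (405,222) with the tab at (403,247), and the spare cartridge at (274,205). The jar is at (322,247), the trap at (292,149) and the wrench at (197,195). The side view agrees: cartridge at (282,230), shut cover at (403,222). Next I measure them.

Run:
```python
from h import *
S={}
for n in('top','side'):
    z=np.load(f'/tmp/{n}.npz');S[n]=(z['im'],z['d'],cloud(n,z['d']))
for n in S:
    im,d,P=S[n];x,y,z=P[...,0],P[...,1],P[...,2]
    print(n,'bench z',np.median(z[190:200,230:250]) if n=='top' else np.median(z[270:290,240:260]))
    # approx manifold centre
    if n=='top':
        c0=P[222,405];w0=P[205,274];print('cover px',c0,'cart px',w0)
    near=lambda c,r:np.hypot(x-c[0],y-c[1])<r
    k=near(c0,.13)&(z>.003)&(z<.012);
    pts=P[k][:,:2].astype(np.float32);print(' plate',k.sum(),cv2.minAreaRect(pts*1000))
    k=near(c0,.075)&(z>.046)&(z<.066)
    Q=P[k];print(' cover',k.sum(),Q.mean(0),'z pct',np.percentile(Q[:,2],[5,50,95]))
    k=near(w0,.04)&(z>.100)&(z<.116)
    Q=P[k];print(' wing',k.sum(),Q.mean(0),cv2.minAreaRect((Q[:,:2]*1000).astype(np.float32)))
    k=near(w0,.04)&(z>.02)&(z<.112);Q=P[k]
    for a in np.arange(.02,.112,.01):
        q=Q[(Q[:,2]>=a)&(Q[:,2]<a+.01)]
        if len(q)>5:print('  ',a.round(3),len(q),q.mean(0).round(4),q[:,:2].min(0).round(4),q[:,:2].max(0).round(4))
im=S['top'][0]
a=cv2.resize(im[180:270,250:490],None,fx=3.3,fy=3.3,interpolation=cv2.INTER_CUBIC)
b=cv2.resize(S['side'][0][150:290,240:490],(800,448)[:2],interpolation=cv2.INTER_CUBIC)[:300]
cv2.imwrite('pics/topc.png',a[:,:,::-1])
```

```text
top bench z -0.0008918605120791234
cover px [0.49566168 0.01924012 0.06008646] cart px [0.52189753 0.26014493 0.1060141 ]
 plate 1598 ((523.455078125, 21.206573486328125), (194.39938354492188, 248.5567626953125), 4.221621036529541)
 cover 1370 [0.50105504 0.01775622 0.05662624] z pct [0.0500503  0.05679197 0.06289945]
 wing 147 [0.52824396 0.26363027 0.10625892] ((528.8903198242188, 263.903076171875), (14.208585739135742, 31.792362213134766), 78.33987426757812)
   0.02 7 [0.5174 0.2574 0.0282] [0.5134 0.2483] [0.5231 0.2771]
   0.03 26 [0.5184 0.2591 0.0338] [0.5126 0.2481] [0.5322 0.2787]
   0.04 13 [0.5172 0.2619 0.0444] [0.5133 0.2492] [0.5239 0.278 ]
   0.05 15 [0.5167 0.2591 0.0557] [0.5129 0.2488] [0.5265 0.2734]
   0.06 9 [0.5171 0.2581 0.0642] [0.5132 0.2485] [0.5275 0.2687]
   0.07 8 [0.5195 0.2568 0.0764] [0.5123 0.2476] [0.5356 0.2714]
   0.08 119 [0.5272 0.262  0.083 ] [0.5129 0.2474] [0.5422 0.2801]
   0.09 14 [0.5196 0.2619 0.0939] [0.5127 0.2559] [0.5354 0.2713]
   0.1 147 [0.5282 0.2636 0.1063] [0.5132 0.2549] [0.544  0.2727]
side bench z 0.0005914820656914288
 plate 
[... 232 characters left out ...]
8182] ((527.4202270507812, 260.61541748046875), (13.202532768249512, 33.2081184387207), 77.19505310058594)
   0.02 26 [0.5157 0.2619 0.0263] [0.5121 0.2475] [0.5249 0.2771]
   0.03 66 [0.5169 0.2636 0.0346] [0.5106 0.2467] [0.5345 0.2779]
   0.04 58 [0.5164 0.2632 0.0452] [0.5121 0.2466] [0.5284 0.277 ]
   0.05 52 [0.5167 0.2638 0.0549] [0.5116 0.2481] [0.5266 0.277 ]
   0.06 59 [0.5164 0.263  0.0649] [0.5119 0.2475] [0.5274 0.2767]
   0.07 53 [0.5158 0.2631 0.0753] [0.5109 0.2472] [0.5259 0.2773]
   0.08 117 [0.523  0.2616 0.0844] [0.5108 0.2448] [0.5426 0.2772]
   0.09 32 [0.5152 0.2633 0.0955] [0.5113 0.2527] [0.5353 0.2703]
   0.1 99 [0.5245 0.2618 0.1072] [0.5104 0.2531] [0.5447 0.2701]
```

View pics/topc.png

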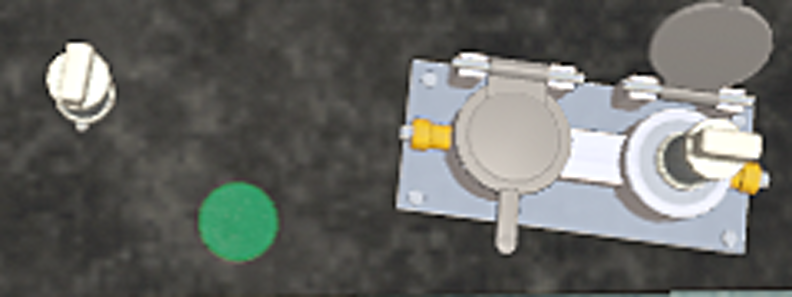

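```bash
cat >> h.py <<'E'
def rays(n):
    P=cloud(n,np.ones((400,640)));o=np.array(cams.camera_model(n)['origin']);return o,P-o
def onz(n,u,v,z):
    o,R=rays(n);r=cv2.remap(R.astype(np.float32),np.float32([[u]]),np.float32([[v]]),cv2.INTER_LINEAR)[0,0];return o+r*(z-o[2])/r[2]
E
python3 - <<'E'
from h import *
z=np.load('/tmp/top.npz');P=cloud('top',z['d'])
c=[(413,58),(755,97),(745,253),(397,210)]
W=[onz('top',(a+.5)/3.3-.5+250,(b+.5)/3.3-.5+180,.007)[:2] for a,b in c];W=np.array(W)
print('corners',W.round(4).tolist());print('sides',[np.linalg.norm(W[i]-W[(i+1)%4]).round(4) for i in range(4)])
d=(W[0]+W[3]-W[1]-W[2]);e=(W[0]+W[1]-W[2]-W[3])
yl=np.degrees(np.arctan2(d[1],d[0]))-90;yw=np.degrees(np.arctan2(e[1],e[0]));print('yaw',yl,yw,'centre',W.mean(0))
for n in('top','side'):
    z=np.load(f'/tmp/{n}.npz');P=cloud(n,z['d']);im=z['im'].astype(int)
    k=(np.hypot(P[...,0]-.5,P[...,1]-.018)<.12)&(P[...,2]>.049)&(P[...,2]<.066)&(P[...,1]>-.03)
    Q=P[k]
    a=np.radians(yl);ux=np.array([np.cos(a),np.sin(a)]);uy=np.array([-ux[1],ux[0]])
    X=Q[:,:2]@ux;Y=Q[:,:2]@uy
    print(n,len(Q))
    for x0 in np.arange(X.min(),X.max(),.006):
        q=(X>=x0)&(X<x0+.006)
        if q.sum()>3:print(round(x0+.003,4),q.sum(),'y',Y[q].min().round(4),Y[q].max().round(4),'mid',((Y[q].min()+Y[q].max())/2).round(4),'z',np.median(Q[q,2]).round(4))
E
```

```text
corners [[0.5529, 0.0665], [0.5273, -0.1427], [0.4328, -0.13], [0.4611, 0.079]]
sides [np.float64(0.2108), np.float64(0.0954), np.float64(0.2109), np.float64(0.0927)]
yaw -7.346029299318417 -7.71495217455459 centre [ 0.49352518 -0.03181593]
top 1328
0.4279 16 y 0.0782 0.0875 mid 0.0828 z 0.0646
0.4339 19 y 0.0762 0.0878 mid 0.082 z 0.0647
0.4399 22 y 0.0765 0.0883 mid 0.0824 z 0.0638
0.4459 22 y 0.0771 0.0887 mid 0.0829 z 0.0624
0.4519 19 y 0.0777 0.0872 mid 0.0825 z 0.0622
0.4579 30 y 0.0684 0.0959 mid 0.0821 z 0.0609
0.4639 67 y 0.0613 0.1043 mid 0.0828 z 0.0596
0.4699 85 y 0.056 0.1085 mid 0.0823 z 0.0595
0.4759 101 y 0.0527 0.1126 mid 0.0826 z 0.0592
0.4819 111 y 0.0491 0.1148 mid 0.082 z 0.0583
0.4879 110 y 0.0485 0.1155 mid 0.082 z 0.0582
0.4939 110 y 0.0494 0.1158 mid 0.0826 z 0.0572
0.4999 105 y 0.0495 0.1147 mid 0.0821 z 0.0562
0.5059 102 y 0.0494 0.1128 mid 0.0811 z 0.0554
0.5119 84 y 0.0543 0.1099 mid 0.0821 z 0.0543
0.5179 65 y 0.0599 0.1042 mid 0.0821 z 0.0539
0.5239 66 y 0.0488 0.1087 mid 0.0787 z 0.0529
0.5299 128 y 0.043 0.1187 mid 0.0808 z 0.053
0.5359 66 y 0.0439 0.119 mid 0.0815 z 0.0524
side 790
0.4265 8 y 0.0767 0.0859 mid 0.0813 z 0.0642
0.4325 4 y 0.0837 0.0858 mid 0.0848 z 0.0646
0.4445 10 y 0.0755 0.086 mid 0.0807 z 0.0648
0.4505 12 y 0.0759 0.0862 mid 0.081 z 0.0643
0.4565 12 y 0.075 0.087 mid 0.081 z 0.0638
0.4625 50 y 0.059 0.1015 mid 0.0802 z 0.0611
0.4685 69 y 0.0543 0.1056 mid 0.0799 z 0.0614
0.4745 65 y 0.0504 0.11 mid 0.0802 z 0.0611
0.4805 58 y 0.0482 0.1107 mid 0.0794 z 0.0607
0.4865 66 y 0.0472 0.113 mid 0.0801 z 0.0602
0.4925 61 y 0.0468 0.1135 mid 0.0801 z 0.0594
0.4985 58 y 0.0474 0.1124 mid 0.0799 z 0.0585
0.5045 54 y 0.05 0.1111 mid 0.0806 z 0.0581
0.5105 39 y 0.0526 0.1064 mid 0.0795 z 0.0571
0.5165 36 y 0.0564 0.1052 mid 0.0808 z 0.0554
0.5225 46 y 0.0475 0.1103 mid 0.0789 z 0.0544
0.5285 103 y 0.0417 0.1155 mid 0.0786 z 0.0545
0.5345 33 y 0.0432 0.1169 mid 0.0801 z 0.0554
```

```bash
cat >> h.py <<'E'
from scipy.spatial.transform import Rotation as Ro
S0=np.array([.4998,.0174]);YAW=-7.5
def B2W(b): a=np.radians(YAW);c,s=np.cos(a),np.sin(a);return S0+np.array([c*b[0]-s*b[1],s*b[0]+c*b[1]])
def W2B(w): a=np.radians(YAW);c,s=np.cos(a),np.sin(a);d=np.array(w)[:2]-S0;return np.array([c*d[0]+s*d[1],-s*d[0]+c*d[1]])
def down(xyaw): # tool down, tool x at world yaw (deg)
    return (Ro.from_euler('z',xyaw,degrees=True)*Ro.from_euler('x',180,degrees=True)).as_matrix()
def delta(p,R=None):
    o=get_obs();R0=np.array(o['orientation']);t=R0.T@(np.array(p)-o['eef_pos'])*100
    r=Ro.from_matrix(R0.T@R).as_rotvec(degrees=True) if R is not None else 0
    print('t cm',t.round(2),'rot deg',np.round(r,2),'| pos',o['eef_pos'].round(4),'F',o['wrist_force'].round(1),'open',round(o['opening'],4),'g',round(o['grasp_force'],1),'T',o['time_s'],'baserel',W2B(o['eef_pos']).round(4),'q',o['qpos'].round(2))
E
python3 - <<'E'
from h import *
delta([*B2W([-.0512,0]),.26],down(180+YAW))
E
```

```text
t cm [-42.75 -48.51  14.47] rot deg [-0.08 -0.01 -7.5 ] | pos [0.1617 0.6035 0.404 ] F [0.  1.  0.3] open 0.0854 g 0.0 T 0.1 baserel [-0.4117  0.5369] q [ 1.29  0.42  1.63 -0.    1.09 -0.02]
```

>>> move_arm([
  [-4,-4.6,0,0,0,0,0.4],
  [-4,-4.6,0,0,0,0,0.4],
  [-4,-4.6,0,0,0,0,0.4],
  [-4,-4.6,0,0,0,0,0.4],
  [-4,-4.6,0,0,0,0,0.4],
])

```text
time_s: 0.72
eef_pos: [0.2958, 0.328, 0.4046]
orientation: [[-0.966, 0.258, 0.0], [0.258, 0.966, -0.0], [-0.0, -0.0, -1.0]]
wrist_force: [0.1, -0.0, -0.0]
opening: 0.0341
grasp_force: 0.0
```

>>> move_arm([
  [-4,-4.6,0,0,0,0,0.4],
  [-4,-4.6,0,0,0,0,0.4],
  [-4,-4.6,3,0,0,0,0.4],
  [-4,-4.6,3,0,0,-7.5,0.4],
  [0,0,0,0,0,0,0.4],
])

```text
time_s: 1.35
eef_pos: [0.3984, 0.1163, 0.3479]
orientation: [[-0.991, 0.135, -0.004], [0.135, 0.991, -0.001], [0.003, -0.002, -1.0]]
wrist_force: [-0.5, -0.0, -0.8]
opening: 0.0341
grasp_force: 0.0
```

Run:
```python
from h import *
delta([*B2W([-.0512,0]),.2275],down(180+YAW))
```

```text
t cm [-6.3  -8.44 12.03] rot deg [-0.1  -0.19 -0.26] | pos [0.3984 0.1163 0.3479] F [-0.5 -0.  -0.8] open 0.0341 g 0.0 T 1.35 baserel [-0.1134  0.0849] q [ 0.26  0.21  2.12 -0.    0.82 -1.18]
```

>>> move_arm([
  [-3.1,-4.2,4,0,0,0,0.4],
  [-3.2,-4.2,4,0,0,0,0.4],
  [0,0,0,0,0,0,0.4],
])

```text
time_s: 1.72
eef_pos: [0.4472, 0.0316, 0.2717]
orientation: [[-0.991, 0.135, -0.004], [0.135, 0.991, -0.0], [0.004, -0.001, -1.0]]
wrist_force: [0.4, 0.2, 0.4]
opening: 0.034
grasp_force: 0.0
```

Run:
```python
from h import *
delta([*B2W([-.0512,0]),.2275],down(180+YAW))
im,d=grab('top');P=cloud('top',d);im2,d2=grab('side')
a=cv2.resize(im[150:280,330:510],(600,433),interpolation=cv2.INTER_CUBIC)
b=cv2.resize(im2[120:280,330:510],(487,433),interpolation=cv2.INTER_CUBIC)
o=np.hstack([a,b]);o=cv2.resize(o,(800,int(433*800/o.shape[1])));cv2.imwrite('pics/tab.png',o[:,:,::-1])
```

```text
t cm [-0.3  -0.72  4.42] rot deg [-0.04 -0.22 -0.24] | pos [0.4472 0.0316 0.2717] F [0.4 0.2 0.4] open 0.034 g 0.0 T 1.725 baserel [-0.054   0.0072] q [ 0.04  0.4   2.1  -0.    0.65 -1.39]
```

View pics/tab.png

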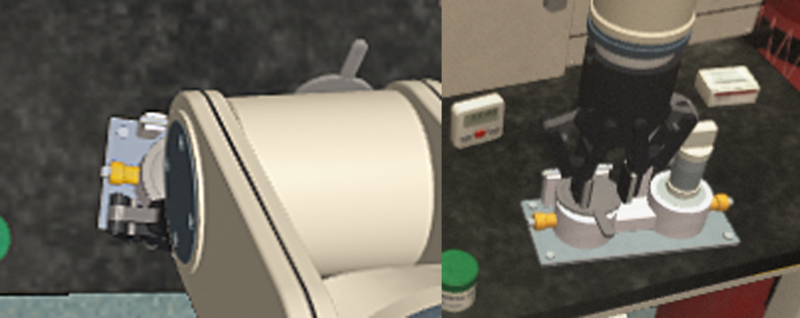

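The side crop shows the open fingers straddling the line of the tab (tab at about (605,215) in the crop), with the tips still above it. I go down and pinch.

>>> move_arm([
  [-0.3,-0.7,2.5,0,0,0,0.4],
  [0,0,1.9,0,0,0,0.4],
  [0,0,0,0,0,0,0.4],
])

```text
time_s: 2.2
eef_pos: [0.4483, 0.0268, 0.2301]
orientation: [[-0.992, 0.129, -0.001], [0.129, 0.992, 0.0], [0.001, -0.0, -1.0]]
wrist_force: [0.2, 0.6, 0.6]
opening: 0.0339
grasp_force: 0.0
```

Run:
```python
from h import *
delta([*B2W([-.0512,0]),.2275],down(180+YAW))
im2,d2=grab('side')
b=cv2.resize(im2[150:270,360:500],(700,600),interpolation=cv2.INTER_CUBIC)
cv2.imwrite('pics/tab2.png',b[:,:,::-1])
```

```text
t cm [-0.11 -0.26  0.26] rot deg [-0.   -0.05  0.09] | pos [0.4483 0.0268 0.2301] F [0.2 0.6 0.6] open 0.0339 g 0.0 T 2.2 baserel [-0.0523  0.0026] q [ 0.03  0.48  2.11  0.    0.55 -1.41]
```

View pics/tab2.png

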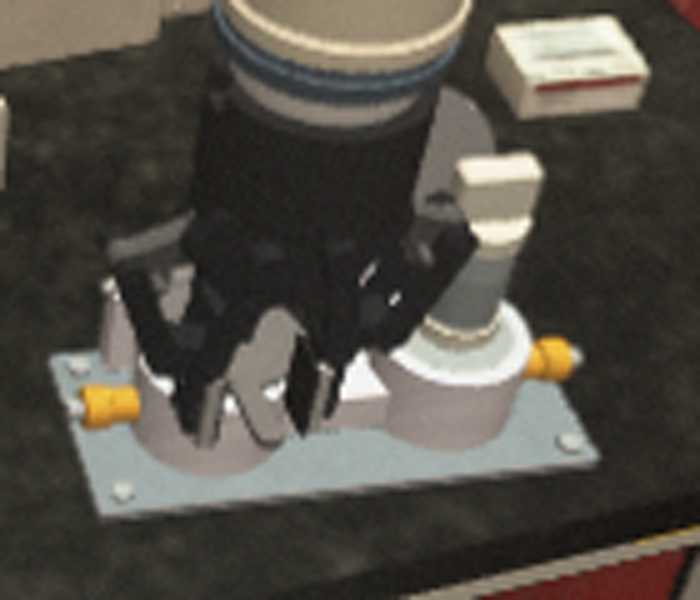

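The fingers straddle the tab, which ends at about (265,435), and the tips are level with it. I close.

>>> move_arm([
  [0,-0.1,0.1,0,0,0,0.0],
  [0,0,0,0,0,0,0.0],
  [0,0,0,0,0,0,0.0],
  [0,0,0,0,0,0,0.0],
])

```text
time_s: 2.75
eef_pos: [0.4488, 0.0239, 0.2296]
orientation: [[-0.991, 0.13, 0.001], [0.13, 0.991, -0.001], [-0.001, -0.001, -1.0]]
wrist_force: [0.3, -8.7, 1.1]
opening: 0.0096
grasp_force: 60.2
```

Run:
```python
from h import *
delta([*B2W([-.0512,0]),.2275],down(180+YAW))
t0=.11
for t in np.linspace(t0,1.35,13)[1:]:
    print(t.round(2), 'dX(back) %.2f dz %.2f cm'%(9.2*(np.cos(t0)-np.cos(t)),9.2*(np.sin(t)-np.sin(t0))))
```

```text
t cm [-0.02  0.02  0.21] rot deg [-0.05  0.07  0.02] | pos [0.4488 0.0239 0.2296] F [ 0.3 -8.7  1.1] open 0.0096 g 60.2 T 2.75 baserel [-0.0514 -0.0002] q [ 0.03  0.48  2.11 -0.    0.55 -1.41]
0.21 dX(back) 0.15 dz 0.94 cm
0.32 dX(back) 0.40 dz 1.85 cm
0.42 dX(back) 0.74 dz 2.74 cm
0.52 dX(back) 1.18 dz 3.59 cm
0.63 dX(back) 1.69 dz 4.39 cm
0.73 dX(back) 2.29 dz 5.13 cm
0.83 dX(back) 2.96 dz 5.80 cm
0.94 dX(back) 3.69 dz 6.40 cm
1.04 dX(back) 4.49 dz 6.92 cm
1.14 dX(back) 5.33 dz 7.36 cm
1.25 dX(back) 6.21 dz 7.71 cm
1.35 dX(back) 7.13 dz 7.97 cm
```

>>> move_arm([
  [-0.15,-0.1,-0.94,0,0,0,0],
  [-0.25,0,-0.91,0,0,0,0],
  [-0.34,0,-0.89,0,0,0,0],
  [-0.44,0,-0.85,0,0,0,0],
  [-0.51,0,-0.8,0,0,0,0],
])

```text
time_s: 3.38
eef_pos: [0.467, 0.0209, 0.2738]
orientation: [[-0.991, 0.13, 0.006], [0.13, 0.991, -0.001], [-0.006, -0.0, -1.0]]
wrist_force: [8.3, -5.0, -11.9]
opening: 0.0089
grasp_force: 58.5
```

>>> move_arm([
  [-0.75,0,-0.65,0,0,0,0],
  [-0.75,0,-0.6,0,0,0,0],
  [-0.8,0,-0.55,0,0,0,0],
  [-0.8,0,-0.5,0,0,0,0],
  [-0.84,0,-0.44,0,0,0,0],
])

```text
time_s: 4.0
eef_pos: [0.5044, 0.0159, 0.3003]
orientation: [[-0.992, 0.13, -0.001], [0.13, 0.992, -0.001], [0.0, -0.001, -1.0]]
wrist_force: [1.7, -5.5, -5.9]
opening: 0.0068
grasp_force: 58.6
```

>>> move_arm([
  [-0.88,0,-0.35,0,0,0,0],
  [-0.9,0,-0.26,0,0,0,0],
  [0,0,0,0,0,0,0],
])

```text
time_s: 4.38
eef_pos: [0.5228, 0.0134, 0.3068]
orientation: [[-0.991, 0.13, 0.0], [0.13, 0.991, -0.001], [-0.0, -0.001, -1.0]]
wrist_force: [-3.5, -5.2, 1.6]
opening: 0.0066
grasp_force: 60.3
```

Run:
```python
from h import *
delta([*B2W([0,0]),.2275],down(180+YAW))
im,d=grab('side');P=cloud('side',d)
b=cv2.resize(im[130:270,360:500],(600,600),interpolation=cv2.INTER_CUBIC)
cv2.imwrite('pics/tab3.png',b[:,:,::-1])
```

```text
t cm [2.33 0.1  7.93] rot deg [-0.03  0.02  0.02] | pos [0.5228 0.0134 0.3068] F [-3.5 -5.2  1.6] open 0.0066 g 60.3 T 4.375 baserel [ 0.0233 -0.001 ] q [ 0.    0.42  1.92 -0.    0.8  -1.44]
```

View pics/tab3.png

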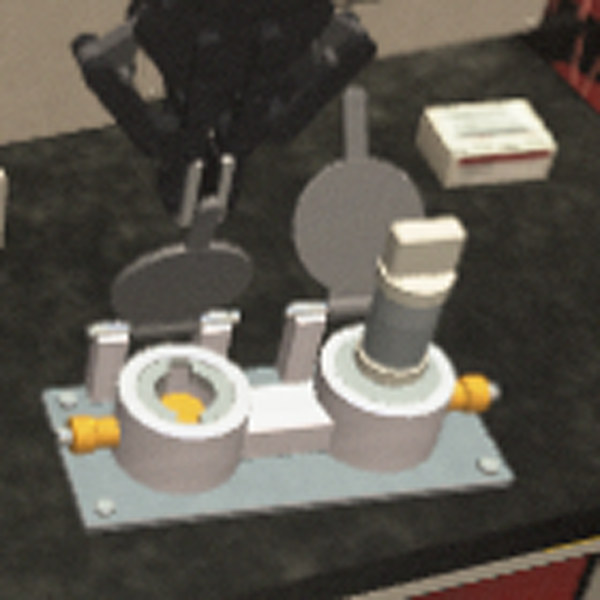

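The cover stands well up, with the tab end at about (210,205) still between the fingertips. The ring slots and the valve plate are visible in the open cup at (183,385). I let go, back out in front and close the fingers.

>>> move_arm([
  [0,0,0,0,0,0,0.35],
  [0,0,0,0,0,0,0.35],
  [2,0,0,0,0,0,0.35],
  [3,0,0,0,0,0,0.35],
  [1.5,0,1.0,0,0,0,0],
])

```text
time_s: 5.05
eef_pos: [0.4569, 0.0226, 0.2965]
orientation: [[-0.991, 0.13, 0.002], [0.13, 0.991, 0.0], [-0.001, 0.001, -1.0]]
wrist_force: [1.2, 0.3, -0.3]
opening: 0.0128
grasp_force: 0.0
```

>>> move_arm([
  [0,0,0.8,0,0,0,0],
  [0,0,0,0,0,0,0],
  [0,0,0,0,0,0,0],
])

```text
time_s: 5.42
eef_pos: [0.4586, 0.0222, 0.2881]
orientation: [[-0.991, 0.131, 0.001], [0.131, 0.991, 0.0], [-0.001, 0.0, -1.0]]
wrist_force: [0.5, -0.4, -0.4]
opening: -0.0001
grasp_force: 0.0
```

Run:
```python
from h import *
z=np.load('/tmp/side.npz')
z0=cams
delta([*B2W([.062,0]),.288],down(180+YAW))
im,d=grab('side');P=cloud('side',d);print('wall',P[150,300],P[130,360])
k=(P[...,2]>.075)&(P[...,2]<.18)
Q=P[k];b=np.array([W2B(q) for q in Q]);m=(np.abs(b[:,1])<.045)&(b[:,0]>-.02)&(b[:,0]<.09);Q=Q[m];b=b[m]
h=Q[:,2]-.051;dx=.04-b[:,0]
for s in np.arange(.075,.175,.01):
    q=(Q[:,2]>=s)&(Q[:,2]<s+.01)
    if q.sum()>3:print(s.round(3),q.sum(),'bx',np.median(b[q,0]).round(4),'y',b[q,1].min().round(3),b[q,1].max().round(3))
```

```text
t cm [-10.35   0.06   0.02] rot deg [ 0.01  0.04 -0.01] | pos [0.4586 0.0222 0.2881] F [ 0.5 -0.4 -0.4] open -0.0001 g 0.0 T 5.425 baserel [-0.0415 -0.0006] q [ 0.02  0.37  2.07  0.    0.7  -1.42]
wall [0.6987291  0.1786094  0.11733264] [0.70054567 0.04040767 0.14250879]
0.075 55 bx 0.0259 y -0.014 0.03
0.085 53 bx 0.0231 y -0.012 0.032
0.095 37 bx 0.02 y 0.0 0.03
0.105 33 bx 0.0172 y 0.009 0.027
0.125 6 bx 0.0103 y -0.004 0.001
0.135 12 bx 0.0083 y -0.002 0.004
0.145 9 bx 0.0066 y -0.001 0.004
```

The cover stays at about 1.3 rad. I push it over with the closed fingers.

>>> move_arm([
  [-3,0,0,0,0,0,0],
  [-1.5,0,0,0,0,0,0],
  [-1.2,0,0,0,0,0,0],
  [-1.2,0,0,0,0,0,0],
  [-1.2,0,0,0,0,0,0],
])

```text
time_s: 6.1
eef_pos: [0.5383, 0.0115, 0.2882]
orientation: [[-0.991, 0.131, -0.0], [0.131, 0.991, 0.0], [0.0, 0.0, -1.0]]
wrist_force: [0.2, -0.8, -1.0]
opening: -0.0001
grasp_force: 0.3
```

>>> move_arm([
  [-1.2,0,0,0,0,0,0],
  [-0.8,0,0,0,0,0,0],
  [-0.5,0,0,0,0,0,0],
  [0,0,0,0,0,0,0],
])

```text
time_s: 6.6
eef_pos: [0.563, 0.0084, 0.2881]
orientation: [[-0.991, 0.13, 0.0], [0.13, 0.991, -0.0], [-0.0, 0.0, -1.0]]
wrist_force: [-0.6, -0.1, -0.7]
opening: 0.0002
grasp_force: 0.0
```

Run:
```python
from h import *
delta([.528,.2628,.29],down(180-12.5))
```

```text
t cm [ 6.78 24.76 -0.19] rot deg [0.   0.01 5.  ] | pos [0.563  0.0084 0.2881] F [-0.6 -0.1 -0.7] open 0.0002 g 0.0 T 6.6 baserel [ 0.0638 -0.0007] q [-0.01  0.49  1.84 -0.    0.8  -1.45]
```

>>> move_arm([
  [3.4,2,-2,0,0,0,0],
  [3.4,4.5,-2,0,0,0,0.5],
  [0,4.5,0,0,0,0,0.5],
  [0,4.5,0,0,0,5,0.5],
  [0,4.5,0,0,0,0,0.5],
])

```text
time_s: 7.22
eef_pos: [0.5248, 0.2164, 0.3285]
orientation: [[-0.976, 0.217, 0.0], [0.217, 0.976, 0.0], [-0.0, 0.0, -1.0]]
wrist_force: [0.7, -0.5, -0.7]
opening: 0.0426
grasp_force: 0.0
```

>>> move_arm([
  [0.4,4.3,0,0,0,0,0.5],
  [0,0,0,0,0,0,0.5],
])

```text
time_s: 7.48
eef_pos: [0.5306, 0.2603, 0.3283]
orientation: [[-0.977, 0.213, 0.001], [0.213, 0.977, 0.001], [-0.001, 0.001, -1.0]]
wrist_force: [0.1, -0.0, 0.2]
opening: 0.043
grasp_force: 0.0
```

Run:
```python
from h import *
delta([.528,.2628,.259],down(180-12.5))
im,d=grab('side')
b=cv2.resize(im[130:290,230:510],(800,457),interpolation=cv2.INTER_CUBIC)
cv2.imwrite('pics/s4.png',b[:,:,::-1])
P=cloud('side',d)
k=(P[...,2]>.075)&(P[...,2]<.18);Q=P[k];b=np.array([W2B(q) for q in Q]);m=(np.abs(b[:,1])<.045)&(b[:,0]>-.02)&(b[:,0]<.12);Q=Q[m];b=b[m]
p=np.polyfit(Q[:,2],b[:,0],1);print('cover theta',np.pi/2+np.arctan(p[0]),len(Q))
w=np.array([.528,.2628])
k=(np.hypot(P[...,0]-w[0],P[...,1]-w[1])<.03)&(P[...,2]>.03)&(P[...,2]<.08);q=P[k];print(q.mean(0),q[:,1].min(),q[:,1].max(),q[:,0].min())
```

```text
t cm [0.31 0.19 6.93] rot deg [0.06 0.05 0.19] | pos [0.5306 0.2603 0.3283] F [ 0.1 -0.   0.2] open 0.043 g 0.0 T 7.475 baserel [-0.0012  0.2448] q [ 0.44  0.47  1.76  0.    0.91 -0.92]
cover theta 2.134832953959455 713
[0.51651261 0.26334618 0.05386767] 0.2462575742986241 0.2779090001990836 0.5102229445275822
```

View pics/s4.png

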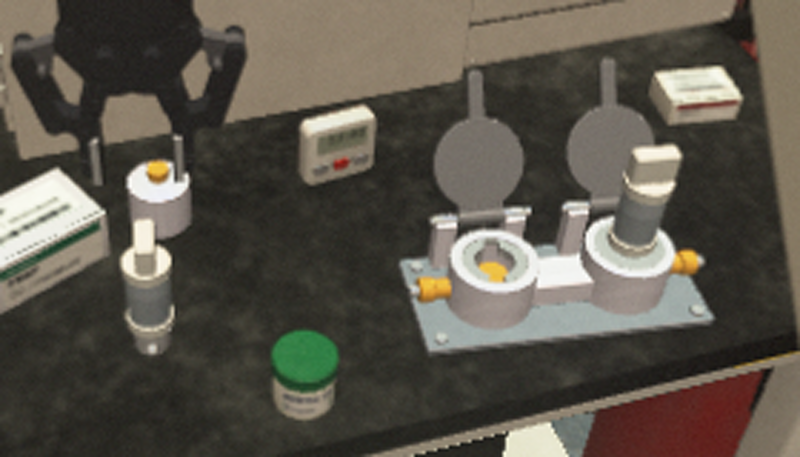

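The cover now leans back at about 2.13 rad, like its neighbour, and the cup at (493,262) is open. The cartridge is upright at (148,290), below the open fingers. I go down on its wing.

>>> move_arm([
  [0.3,0.2,3,0,0,0,0.5],
  [0,0,2.4,0,0,0,0.5],
  [0,0,1.4,0,0,0,0.5],
  [0,0,0,0,0,0,0.5],
])

```text
time_s: 8.02
eef_pos: [0.5278, 0.2595, 0.2594]
orientation: [[-0.976, 0.217, -0.002], [0.217, 0.976, -0.001], [0.002, -0.001, -1.0]]
wrist_force: [0.4, 0.1, -0.2]
opening: 0.0426
grasp_force: 0.0
```

Run:
```python
from h import *
delta([.528,.2628,.26],down(180-12.5))
```

```text
t cm [ 0.06  0.33 -0.06] rot deg [-0.08 -0.1  -0.04] | pos [0.5278 0.2595 0.2594] F [ 0.4  0.1 -0.2] open 0.0426 g 0.0 T 8.025 baserel [-0.0038  0.2436] q [ 0.44  0.57  1.8  -0.    0.78 -0.92]
```

>>> move_arm([
  [0,0.3,0,0,0,0,0.5],
  [0,0,0,0,0,0,0.0],
  [0,0,0,0,0,0,0.0],
  [0,0,0,0,0,0,0.0],
  [0,0,0,0,0,0,0.0],
])

```text
time_s: 8.65
eef_pos: [0.529, 0.2632, 0.2611]
orientation: [[-0.976, 0.216, 0.001], [0.216, 0.976, 0.0], [-0.001, 0.0, -1.0]]
wrist_force: [-0.8, -1.8, 6.9]
opening: 0.0128
grasp_force: 58.8
```

Run:
```python
from h import *
delta([.528,.2628,.26],down(180-12.5))
```

```text
t cm [ 0.09 -0.06  0.11] rot deg [0.01 0.05 0.02] | pos [0.529  0.2632 0.2611] F [-0.8 -1.8  6.9] open 0.0128 g 58.8 T 8.65 baserel [-0.0031  0.2475] q [ 0.44  0.57  1.79 -0.    0.78 -0.91]
```

>>> move_arm([
  [0,0,-2,0,0,0,0.0],
  [0,0,-4,0,0,0,0.0],
  [0,-2,-3,0,0,0,0.0],
  [0,-4,0,0,0,0,0.0],
  [0,-5,0,0,0,5,0],
])

```text
time_s: 9.28
eef_pos: [0.5049, 0.1555, 0.352]
orientation: [[-0.954, 0.301, 0.003], [0.301, 0.954, 0.001], [-0.002, 0.002, -1.0]]
wrist_force: [0.4, -0.1, -1.4]
opening: 0.0128
grasp_force: 58.7
```

Run:
```python
from h import *
delta([*B2W([0,-.001]),.35],down(180-10+YAW))
```

```text
t cm [ -3.69 -13.42   0.18] rot deg [ 0.1   0.14 -0.02] | pos [0.5049 0.1555 0.352 ] F [ 0.4 -0.1 -1.4] open 0.0128 g 58.7 T 9.275 baserel [-0.013   0.1375] q [ 0.28  0.35  1.88  0.    0.9  -0.99]
```

>>> move_arm([
  [-1.3,-4.5,0,0,0,0,0.0],
  [-1.2,-4.5,0,0,0,0,0.0],
  [-1.2,-4.4,0.5,0,0,0,0.0],
  [0,0,0,0,0,0,0.0],
  [0,0,0,0,0,0,0],
])

```text
time_s: 9.9
eef_pos: [0.5001, 0.0171, 0.346]
orientation: [[-0.953, 0.302, 0.001], [0.302, 0.953, 0.0], [-0.001, 0.001, -1.0]]
wrist_force: [-0.4, -0.4, -1.4]
opening: 0.0123
grasp_force: 58.9
```

Run:
```python
from h import *
delta([*B2W([0,-.001]),.35],down(180-10+YAW))
im,d=grab('side')
b=cv2.resize(im[130:270,360:500],(600,600),interpolation=cv2.INTER_CUBIC)
cv2.imwrite('pics/s5.png',b[:,:,::-1])
P=cloud('side',d)
def cyl(c,lo,hi,r=.03):
    k=(np.hypot(P[...,0]-c[0],P[...,1]-c[1])<r)&(P[...,2]>lo)&(P[...,2]<hi);return P[k]
from scipy.optimize import least_squares
tcp=get_obs()['eef_pos'];z0=tcp[2]-.261
for lo,hi in((.028,.05),(.05,.08)):
    q=cyl(tcp,z0+lo,z0+hi);f=least_squares(lambda p:np.hypot(q[:,0]-p[0],q[:,1]-p[1])-.017,tcp[:2],loss='soft_l1',f_scale=.001)
    print('body axis',lo,len(q),f.x,W2B(f.x),'rms',np.sqrt(np.mean(f.fun**2)))
# rim of cup: outer edge points z in .040..047 ; and cup wall
for lo,hi in((.012,.03),(.03,.044)):
    q=cyl(S0,lo,hi,.045);b=np.array([W2B(a) for a in q]);q=q[(b[:,0]<0)&(np.abs(b[:,1])<.026)]
    f=least_squares(lambda p:np.hypot(q[:,0]-p[0],q[:,1]-p[1])-.032,S0,loss='soft_l1',f_scale=.001)
    print('cup axis',len(q),f.x,W2B(f.x),'rms',np.sqrt(np.mean(f.fun**2)))
```

```text
t cm [ 0.03 -0.08 -0.4 ] rot deg [ 0.04  0.06 -0.05] | pos [0.5001 0.0171 0.346 ] F [-0.4 -0.4 -1.4] open 0.0123 g 58.9 T 9.9 baserel [ 0.0004 -0.0003] q [ 0.01  0.33  1.95  0.    0.87 -1.25]
body axis 0.028 154 [0.50119943 0.0156359 ] [ 0.00161772 -0.00156635] rms 0.0010188212851226144
body axis 0.05 211 [0.50162209 0.01599848] [ 0.00198943 -0.0011517 ] rms 0.0010308675221024472
cup axis 152 [0.49849691 0.01561238] [-0.00105861 -0.00194241] rms 0.0008705428057352411
cup axis 141 [0.49889998 0.0166918 ] [-0.00079988 -0.00081962] rms 0.010425043667586375
```

View pics/s5.png

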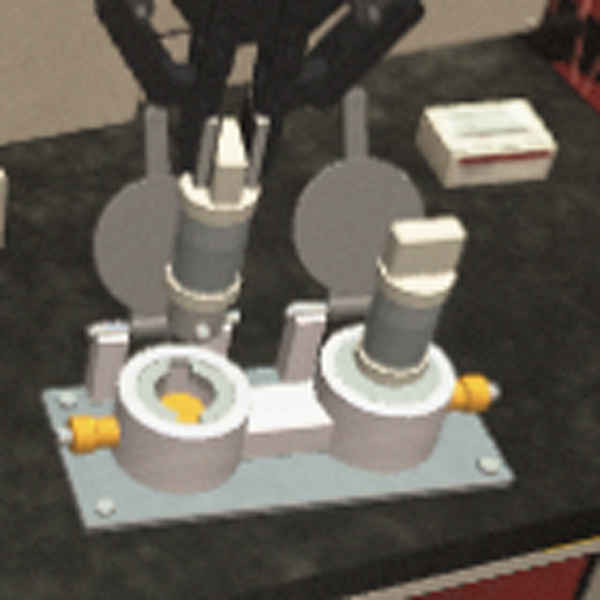

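```bash
cat >> h.py <<'E'
from scipy.optimize import least_squares
def axis(P,c,lo,hi,r,R=.03,bm=None):
    q=P[(np.hypot(P[...,0]-c[0],P[...,1]-c[1])<R)&(P[...,2]>lo)&(P[...,2]<hi)]
    if bm is not None:
        b=np.array([W2B(a) for a in q])-W2B(c);q=q[(b[:,0]<0)&(np.abs(b[:,1])<bm)]
    f=least_squares(lambda p:np.hypot(q[:,0]-p[0],q[:,1]-p[1])-r,np.array(c)[:2],loss='soft_l1',f_scale=.0005)
    return f.x,len(q),np.sqrt(np.mean(f.fun**2))
E
python3 - <<'E'
from h import *
acc=[]
for i in range(4):
    im,d=grab('side');P=cloud('side',d);acc.append(P)
P=np.median(acc,0)
tcp=get_obs()['eef_pos'];z0=tcp[2]-.261
def sh(t,c,*a,**k):
    x,n,e=axis(P,c,*a,**k);print(t,n,x.round(4),W2B(x).round(4),'rms',e.round(4))
N=B2W([0,-.1])
sh('hand body',tcp,z0+.028,z0+.08,.017)
sh('nb body',N,.021+.03,.021+.08,.017)
for bm in(.015,.02,.025):
    sh('cup',S0,.012,.040,.032,R=.045,bm=bm); sh('nb cup',N,.012,.040,.032,R=.045,bm=bm)
# height of the cartridge: shoulder/top of bodies
q=P[(np.hypot(P[...,0]-tcp[0],P[...,1]-tcp[1])<.025)]
print('lowest z',np.percentile(q[q[:,2]>.06][:,2],[0,1,3]),'expect',z0)
# rim/ring top points: circle by ring colours omitted; rim top z
q=P[(np.hypot(P[...,0]-S0[0],P[...,1]-S0[1])<.04)&(abs(P[...,2]-.0465)<.003)];c,rad=cv2.minEnclosingCircle(q[:,:2].astype(np.float32)*1000);print('rim',np.array(c),rad,W2B(np.array(c)/1000))
q=P[(np.hypot(P[...,0]-N[0],P[...,1]-N[1])<.04)&(abs(P[...,2]-.0465)<.003)];c,rad=cv2.minEnclosingCircle(q[:,:2].astype(np.float32)*1000);print('rim nb',np.array(c),rad,W2B(np.array(c)/1000))
E
```

```text
hand body 372 [0.5014 0.0164] [ 0.0017 -0.0008] rms 0.0007
nb body 314 [ 0.4853 -0.0836] [-0.0012 -0.102 ] rms 0.0007
cup 158 [0.4986 0.0166] [-0.001  -0.0009] rms 0.01
nb cup 127 [ 0.4846 -0.083 ] [-0.0019 -0.1015] rms 0.0006
cup 205 [0.4985 0.0161] [-0.0011 -0.0014] rms 0.0088
nb cup 174 [ 0.4847 -0.0828] [-0.0019 -0.1013] rms 0.0006
cup 251 [0.4985 0.0159] [-0.0011 -0.0017] rms 0.008
nb cup 214 [ 0.4847 -0.0828] [-0.0019 -0.1014] rms 0.0006
lowest z [0.06448705 0.0915431  0.09858267] expect 0.08434195907341041
rim [501.50454712  19.7513237 ] 36.902244567871094 [0.00138306 0.0025537 ]
rim nb [487.85421753 -79.02614594] 37.196083068847656 [ 0.00074255 -0.09716044]
```

```bash
cat >> h.py <<'E'
YAW=-8.0
S0=np.array([.4998,.0174])+np.array([-.0018,-.0013])  # TCP frame, measured against the neighbour
E
python3 - <<'E'
from h import *
print(S0);delta([*S0,.310],down(162))
E
```

```text
[0.498  0.0161]
t cm [ 0.14 -0.23  3.53] rot deg [0.01 0.01 0.59] | pos [0.5001 0.0179 0.3453] F [ 0.3 -0.2  0.2] open 0.0127 g 58.9 T 10.15 baserel [0.0018 0.0021] q [ 0.01  0.33  1.95  0.    0.87 -1.26]
```

```bash
echo 'S0=np.array([.498,.0166])' >> h.py
```

>>> move_arm([
  [0.15,-0.18,1.5,0,0,0.6,0.0],
  [0,0,1.2,0,0,0,0.0],
  [0,0,0.7,0,0,0,0.0],
  [0,0,0,0,0,0,0.0],
  [0,0,0,0,0,0,0],
])

```text
time_s: 10.78
eef_pos: [0.4982, 0.0157, 0.3112]
orientation: [[-0.95, 0.311, 0.0], [0.311, 0.95, 0.0], [-0.0, 0.0, -1.0]]
wrist_force: [-0.3, 0.3, -1.2]
opening: 0.0123
grasp_force: 58.9
```

Run:
```python
from h import *
delta([*S0,.294],down(162))
im=[];A=[]
for i in range(3):
    m,d=grab('side');A.append(cloud('side',d))
P=np.median(A,0);tcp=get_obs()['eef_pos'];z0=tcp[2]-.261
for t,c,z in(('hand',tcp,z0),('nb',B2W([0,-.1]),.021)):
    x,n,e=axis(P,c,z+.03,z+.08,.017);print(t,n,x.round(4),e.round(4))
    if t=='nb':print('want',x+.1*np.array([np.sin(np.radians(8)),np.cos(np.radians(8))]))
b=cv2.resize(m[150:260,370:480],(600,600),interpolation=cv2.INTER_CUBIC);cv2.imwrite('pics/s6.png',b[:,:,::-1])
```

```text
t cm [0.05 0.08 1.72] rot deg [ 0.    0.01 -0.11] | pos [0.4982 0.0157 0.3112] F [-0.3  0.3 -1.2] open 0.0123 g 58.9 T 10.775 baserel [ 0.0003 -0.0009] q [ 0.01  0.38  1.97  0.    0.79 -1.25]
hand 330 [0.4995 0.0142] 0.0008
nb 316 [ 0.4852 -0.0836] 0.0009
want [0.49914195 0.01545483]
```

View pics/s6.png

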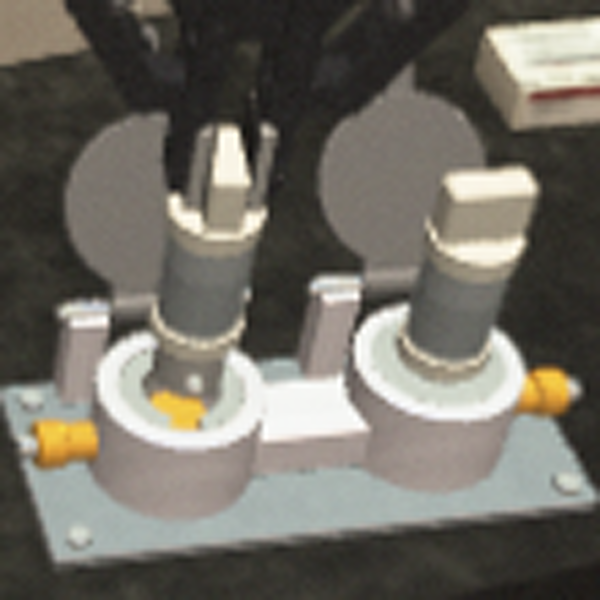

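The cartridge hangs upright just over the ring (spigot at about (190,370)). It is 1 mm off, so I correct that and go down with a watch on the force.

>>> move_arm([
  [0.07,0.1,0,0,0,0,0.0],
  [0,0,0.5,0,0,0,0.0],
  [0,0,0.5,0,0,0,0.0],
  [0,0,0,0,0,0,0.0],
])

```text
time_s: 11.42
eef_pos: [0.4974, 0.0168, 0.3006]
orientation: [[-0.95, 0.311, -0.001], [0.311, 0.95, 0.0], [0.001, -0.0, -1.0]]
wrist_force: [0.4, -0.4, -0.8]
opening: 0.0127
grasp_force: 58.9
```

Run:
```python
from h import *
delta([*S0,.282],down(162));print(get_obs()['moment'])
```

```text
t cm [-0.06 -0.01  1.86] rot deg [-0.02 -0.07 -0.1 ] | pos [0.4974 0.0168 0.3006] F [ 0.4 -0.4 -0.8] open 0.0127 g 58.9 T 11.425 baserel [-0.0006  0.0002] q [ 0.01  0.4   1.98  0.    0.77 -1.24]
[-0.02971014  0.01330167 -0.00484966]
```

>>> move_arm([
  [0,0,0.4,0,0,0,0.0],
  [0,0,0.3,0,0,0,0.0],
  [0,0,0,0,0,0,0.0],
])

```text
time_s: 11.8
eef_pos: [0.4977, 0.0169, 0.2941]
orientation: [[-0.951, 0.311, -0.0], [0.311, 0.951, -0.0], [0.0, -0.0, -1.0]]
wrist_force: [-1.1, -0.7, -1.3]
opening: 0.0126
grasp_force: 59.0
```

>>> move_arm([
  [0,0,0.4,0,0,0,0.0],
  [0,0,0.4,0,0,0,0.0],
  [0,0,0.4,0,0,0,0.0],
  [0,0,0,0,0,0,0.0],
])

```text
time_s: 12.3
eef_pos: [0.4979, 0.0168, 0.2824]
orientation: [[-0.951, 0.311, 0.001], [0.311, 0.951, -0.0], [-0.001, 0.0, -1.0]]
wrist_force: [-0.8, -1.0, 8.1]
opening: 0.0128
grasp_force: 60.2
```

Run:
```python
from h import *
delta([*S0,.282],down(162));print(get_obs()['moment'])
```

```text
t cm [-0.01 -0.02  0.04] rot deg [ 0.01  0.04 -0.1 ] | pos [0.4979 0.0168 0.2824] F [-0.8 -1.   8.1] open 0.0128 g 60.2 T 12.3 baserel [-0.0001  0.0002] q [ 0.01  0.43  1.99 -0.    0.72 -1.24]
[-0.06535382  0.39585633  0.00549977]
```

>>> move_arm([
  [0,0,0.15,0,0,0,0.0],
  [0,0,0.1,0,0,0,0.0],
  [0,0,0,0,0,0,0.0],
])

```text
time_s: 12.68
eef_pos: [0.4981, 0.0168, 0.2819]
orientation: [[-0.951, 0.31, 0.002], [0.31, 0.951, -0.0], [-0.002, 0.0, -1.0]]
wrist_force: [-7.5, -1.7, 30.3]
opening: 0.013
grasp_force: 63.5
```

>>> move_arm([
  [0,0,-0.07,0,0,8,0.0],
  [0,0,0,0,0,8,0.0],
  [0,0,0,0,0,8,0.0],
  [0,0,0,0,0,8,0.0],
  [0,0,0,0,0,8,0.0],
])

```text
time_s: 13.3
eef_pos: [0.4987, 0.017, 0.282]
orientation: [[-0.525, 0.851, 0.004], [0.851, 0.525, 0.0], [-0.002, 0.003, -1.0]]
wrist_force: [-2.2, 0.1, 18.2]
opening: 0.0129
grasp_force: 61.7
```

Run:
```python
from h import *
delta([*S0,.282],down(82));print(get_obs()['moment'])
```

```text
t cm [-0.   -0.08 -0.  ] rot deg [2.100e-01 3.000e-02 3.964e+01] | pos [0.4987 0.017  0.282 ] F [-2.2  0.1 18.2] open 0.0129 g 61.7 T 13.3 baserel [0.0006 0.0005] q [ 0.01  0.43  1.99  0.    0.72 -0.54]
[0.28627351 0.41504384 0.15661472]
```

>>> move_arm([
  [0,0,0,0,0,8,0.0],
  [0,0,0,0,0,8,0.0],
  [0,0,0,0,0,8,0.0],
  [0,0,0,0,0,8,0.0],
  [0,0,0,0,0,6,0.0],
])

```text
time_s: 13.92
eef_pos: [0.4984, 0.017, 0.2819]
orientation: [[0.11, 0.994, 0.003], [0.994, -0.11, 0.0], [0.0, 0.003, -1.0]]
wrist_force: [-4.3, 0.6, 18.5]
opening: 0.0129
grasp_force: 62.0
```

Run:
```python
from h import *
delta([*S0,.282],down(82));print(get_obs()['moment'])
```

```text
t cm [-0.04 -0.04 -0.01] rot deg [ 0.15 -0.03  1.7 ] | pos [0.4984 0.017  0.2819] F [-4.3  0.6 18.5] open 0.0129 g 62.0 T 13.925 baserel [0.0004 0.0004] q [0.01 0.43 1.99 0.   0.72 0.12]
[0.17434923 0.71910745 0.12189798]
```

Not yet at the stop (mz is still only friction); I turn the last few degrees.

>>> move_arm([
  [0,0,0,0,0,2,0.0],
  [0,0,0,0,0,2,0.0],
  [0,0,0,0,0,1.5,0.0],
  [0,0,0,0,0,0,0.0],
])

```text
time_s: 14.42
eef_pos: [0.4982, 0.0171, 0.2819]
orientation: [[0.2, 0.98, 0.002], [0.98, -0.2, 0.0], [0.0, 0.002, -1.0]]
wrist_force: [-3.4, 0.5, 19.9]
opening: 0.0126
grasp_force: 62.5
```

Run:
```python
from h import *
delta([*S0,.282],down(82));print(get_obs()['moment'])
```

```text
t cm [-0.05 -0.01 -0.01] rot deg [ 0.11 -0.02 -3.56] | pos [0.4982 0.0171 0.2819] F [-3.4  0.5 19.9] open 0.0126 g 62.5 T 14.425 baserel [0.0001 0.0005] q [0.01 0.43 1.99 0.   0.72 0.21]
[0.33169223 0.92863846 0.42290229]
```

>>> move_arm([
  [0,0,0,0,0,2,0.0],
  [0,0,0,0,0,0,0.0],
])

```text
time_s: 14.68
eef_pos: [0.4981, 0.0171, 0.282]
orientation: [[0.234, 0.972, 0.002], [0.972, -0.234, -0.0], [0.0, 0.002, -1.0]]
wrist_force: [-5.5, 1.8, 22.1]
opening: 0.0129
grasp_force: 63.9
```

Run:
```python
from h import *
delta([*S0,.282],down(82));print(get_obs()['moment'])
for i in range(1):m,d=grab('side')
P=cloud('side',d)
b=cv2.resize(m[140:260,370:490],(600,600),interpolation=cv2.INTER_CUBIC);cv2.imwrite('pics/s7.png',b[:,:,::-1])
```

```text
t cm [-0.05 -0.   -0.  ] rot deg [ 0.1  -0.01 -5.51] | pos [0.4981 0.0171 0.282 ] F [-5.5  1.8 22.1] open 0.0129 g 63.9 T 14.675 baserel [0.0001 0.0005] q [ 0.01  0.43  1.99 -0.    0.72  0.25]
[0.27816187 1.03023474 0.69736479]
```

View pics/s7.png

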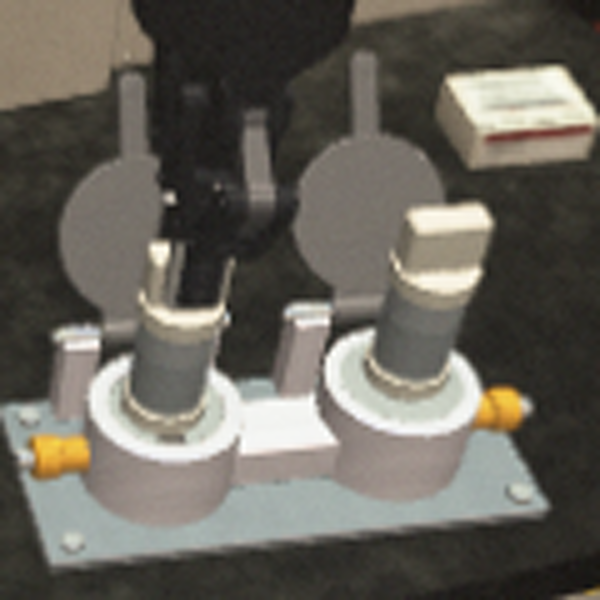

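The cartridge sits on the ring with about 22 N of press. The turning moment has risen sharply at the stop, and the cover leans back clear. I hand the job in while still gripping and pressing.

```bash
python3 -c "
from cell import finish_job
print(finish_job())"
```

```text
the job is handed in; nothing more can be done
None
```

I handed the job in at about 15 s: the cover leans back at about 2.1 rad, and the spare cartridge is seated on the ring, turned clockwise to the stop, and still gripped and pressed down with about 22 N.

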